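# Zero the grinder and back it off five clicks

### The job

Set the grind on the low counter grinder: push the ring's lever anticlockwise (seen from above) until it comes up against its stop at the fine end, then push it back clockwise exactly five clicks and leave it resting in that click. Leave the things standing round the grinder where they are.

Things in the scene. Friction and masses are not known exactly. Their poses are not given: they have to be found in the camera images.
- low_grinder: Low grey counter grinder, hopper lifted off, screwed down (it does not move); not the tall grinder at the side. Foot 150x130 mm, 14 mm thick; round housing 116 mm across; a short spout at its -x side, at 29 to 51 mm height, reaches 80 mm from the axis. Origin: on the ring's axis at worktop level, z up.
- ring_top (a point): Centre of the adjusting ring's top, 77 mm above the worktop: aluminium, knurled, 120 mm across, from 63 mm up; burr cone in its middle up to 87 mm. Pushing the knob takes 5 to 8 N to leave a click, then less and less to the crest half a click on; there the ring snaps ahead by itself into the next click. At an end stop the resistance climbs steeply above 11 N.
- grind_ring (a joint): Turn of the ring in rad: 0 when the lever points along the grinder's -x, growing clockwise seen from above (coarser). Evenly spaced unmarked spring clicks all along, a hard stop at each end; where the stops lie and how wide a click is must be felt. At the fine stop the ring also sits in a click. In a click it has about 3 mm of play either way at the knob. Let go, it stays there.
- lever_knob (a point): Centre of the top face of the upright black knob on the ring's lever. Knob: cylinder 14 mm across, 64 to 106 mm above the worktop, centre 85 mm from the axis; a 9 mm bar at 70 mm height joins it to the ring. The point turns with the ring; here clicks are over 18 mm apart. Outside the ring nothing within 110 mm of the axis is higher than 62 mm.
- grinder_brush: Bystander, leave alone: grinder brush lying flat, wooden handle, dark bristle, 46x150x20; sizes in mm; loose near the grinder. Origin: centre of its underside.
- tamper: Bystander, leave alone: tamper, wooden handle on a round metal foot, 58 across, 83 high; sizes in mm; loose near the grinder. Origin: centre of its underside.
- espresso_cup_1: Bystander, leave alone: green espresso cup with handle, 63x88x49; sizes in mm; loose near the grinder. Origin: centre of its underside.
- shot_glass: Bystander, leave alone: clear shot glass, 47 across, 58 high; sizes in mm; loose near the grinder. Origin: centre of its underside.
- portafilter: Bystander, leave alone: portafilter lying flat, 203x95x52; sizes in mm; loose near the grinder. Origin: centre of its underside.
- small_pitcher: Bystander, leave alone: small metal pitcher, 67x60x76; sizes in mm; loose near the grinder. Origin: centre of its underside.
There are look-alikes about, which are no part of the job. There is more than one size of the low_grinder; the job needs the larger.

How it is judged (in metres and radians):
On the way:
1. the ring is turned anticlockwise to its stop at the fine end (value of joint grind_ring below -1.0332 rad), for 0.2 s.
At the end, for the whole second after the job is handed in: after it has been at the fine stop, the ring rests in the fifth detent clockwise from the one at that stop (within a third of a click), still and let go (value of joint grind_ring between 0.1815 and 0.377 rad and velocity of joint grind_ring between -0.1 and 0.1 rad/s); the robot touches nothing.
It fails at once if a bystander is moved by more than 30 mm (distance of any of grinder_brush, tamper, espresso_cup_1, shot_glass, portafilter, small_pitcher from where it was at the start of the episode above 0.03 m).
It also fails if it takes over 72 s, if anything falls off the work surface, if the arm or the gripper's body presses on something with over 40 N, if the wrist force passes 120 N, or if a joint passes its speed limit or range.

### The arm

A 6-joint arm with a two-finger parallel gripper is mounted at the origin on a cart in front of the work surface, level with it; the furniture and walls round the work are solid. World frame = base frame: x ahead of the robot, y to its left, z up, the work surface at z = 0. Lengths are in m, angles in degrees, forces in N, time in s.
With the tool pointing down it reaches from about 0.4 to 0.825 m from the base axis. Payload 7 kg.
Tool frame: the origin (TCP) lies at the very end of the fingers, on their centre line; the grasp point (between the pads) lies 19 mm behind it; z points along the fingers, y is the direction in which the jaws open and shut (so a half turn about z gives the same grasp; the last joint's range is limited). The gripper opens to 88 mm and grips with 3 to 60 N. Pads are 19 mm wide; open, the fingers measure 130 mm over their backs; the gripper's body (78 mm by 193 mm) begins 47 mm behind the grasp point.
Start: joints at [84.689, 20.546, 0.682, 0, -70.136, -16.507], TCP at [0.251, 0.627, 0.198] pointing down, gripper open.
Joint ranges: [-176.03, 176.03], [-82.01, 121.73], [-58.28, 71.71], [-173.87, 95.51], [-174.79, -0.11], [-173.66, 173.66]. Speed limits (degrees/s): [136.94, 136.94, 172.46, 180, 180, 180].

### API

Orientations are given as [roll, pitch, yaw] about the fixed x, y, z axes, in that order (R = Rz(yaw) Ry(pitch) Rx(roll)).
In Python, from plant import ctrl, snapshot, workorder gives the robot as it stands. The module is installed in compiled form; this text tells all that it offers.
- The arm moves only by the shell command python3 -m creep 'ROWS'. ROWS is JSON, a list of rows, each a list of 5 numbers: the shift along the tool's x, y, z scaled (see below), then the turn about the tool's z scaled (see below), then the finger opening in mm, from 0 to 87.6. A call has exactly 8 rows; each row is the pose to reach, as a shift and turn from the pose commanded when the call began, along the tool's axes at that moment, turning the shorter way round; what a row does not reach only later rows make up. The controller multiplies each number of a shift by 0.1 m and each number of a turn by 180 degrees. A row lasts 1/12 s, in which the tool goes at most 41.7 mm and 7.16 degrees, less where a joint would pass 70% of its speed; a pose out of reach is approached as far as the arm can. A call with a number of a shift or a turn outside -1 to 1 is refused whole. A call with a gripper value outside its range is refused whole. The fingers move at their own pace and stop on an object; the grip force is fixed at half the most. Time passes only in rows, so rows that repeat a pose let the fingers close, or fill a call up. It gives the time, the measured TCP pose, the force and the opening at its end, in the units of the state.
- ctrl.get_obs(): the state, without advancing time (a new reading comes with each control period).
- snapshot(name): name is "scene" or "top" or "wrist"; returns a dict with "img" (420x560x3 uint8, blue, green, red), "camera_matrix" (3x3 intrinsics, pixels), "xyz" and "rotation" of the camera in the world. Camera axes: x right, y up, looking along -z (the intrinsics and any distortion apply to the point x, -y, -z); pixel columns grow to the right and rows downward; lengths in m; the calibration is good to about 2 mm. A picture is of the moment at which its call begins. There is no depth.
- workorder.close_job(): hands the job in, once; it reports no verdict.
The state is a dict: "clock": time; "joint_pos": joint angles; "qvel": joint speeds; "tau": joint torques, N m; "tool_pos": TCP position; "orientation": TCP orientation; "force": force on the tool from outside, world axes, zero at the start; "moment": the same for the moment, N m; "opening": finger opening in m.
Only numpy, scipy, OpenCV 4.12 (cv2) and the standard library are available. Lean on these libraries where they do the work, as an engineer would, in place of code of your own. Each camera call takes 0.05 s, during which the arm holds its last target.

## Working session

There is one attempt and no reset: what is moved stays moved. The work goes in short steps, Python scripts to look and compute and a shell command to move; the robot and the scene stay as the last step left them, time stands still between calls to the robot, and variables do not carry over. Pictures are saved under pics/ and viewed, and the job is handed in when it is done.

```bash
mkdir -p pics; ls; python3 - <<'E'
from plant import ctrl, snapshot
import cv2, json
o=ctrl.get_obs()
print(o)
for n in ("scene","top","wrist"):
    s=snapshot(n); cv2.imwrite(f"pics/{n}0.png",s["img"]); print(n,s["camera_matrix"],s["xyz"],s["rotation"],[k for k in s])
E
```

```text
pics
{'clock': 0.0, 'joint_pos': array([ 8.46889794e+01,  2.05925531e+01,  6.35695329e-01, -2.00958313e-02,
       -7.01338256e+01, -1.65082249e+01]), 'qvel': array([ 0.08674534, -0.00203142,  0.01544021,  0.0907884 ,  0.09674147,
        0.02093244]), 'tau': array([ 5.12811657e-04, -5.82718241e+01,  2.93053436e+01,  6.99672773e+00,
        6.93808499e-03, -1.57439986e-04]), 'tool_pos': array([0.250702  , 0.62617198, 0.19722476]), 'orientation': array([ 1.79907686e+02, -7.65780187e-03, -2.18260833e+01]), 'force': array([ 0.21676436, -0.15590455, -0.05711217]), 'moment': array([-0.00946205,  0.06450368,  0.00537546]), 'opening': 0.08725950781125592}
scene [[384.63442912   0.         278.77468716]
 [  0.         384.63442912 209.50806306]
 [  0.           0.           1.        ]] [-0.11443785 -0.70503176  0.81574786] [ 51.27096722   1.26804683 -44.55921209] ['img', 'camera_matrix', 'xyz', 'rotation']
top [[494.63400438   0.         281.23091223]
 [  0.         494.63400438 214.91378587]
 [  0.           0.           1.        ]] [0.08662405 0.16321764 1.23531387] [  22.82116278   -0.51648579 -118.7546045 ] ['img', 'camera_matrix', 'xyz', 'rotation']
wrist [[316.87448989   0.         283.19093414]
 [  0.         316.87448989 206.33106627]
 [  0.           0.           1.        ]] [0.31488485 0.60176741 0.38505382] [ -14.63957994   -0.1298435  -111.87596528] ['img', 'camera_matrix', 'xyz', 'rotation']
```

View pics/scene0.png

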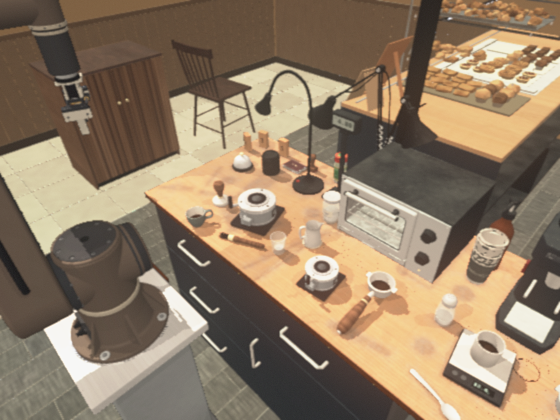

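View pics/top0.png

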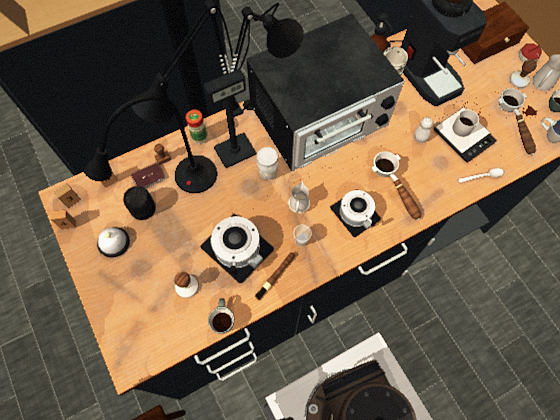

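View pics/wrist0.png

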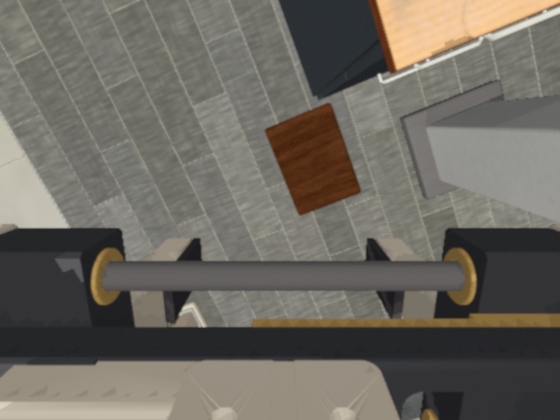

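The scene view shows two low grinders: the larger near (256,208) and the smaller near (321,272). In the top view the larger is at (235,242). I'll zoom in to find the lever.

```bash
cat > h.py <<'E'
import numpy as np, cv2
from scipy.spatial.transform import Rotation as R
from plant import ctrl, snapshot
def cam(s):
    return s["camera_matrix"],np.array(s["xyz"]),R.from_euler("xyz",s["rotation"],degrees=True).as_matrix()
def ray(s,u,v):
    K,c,M=cam(s); d=M@np.array([(u-K[0,2])/K[0,0],-(v-K[1,2])/K[1,1],-1.]); return c,d
def onz(s,u,v,z):
    c,d=ray(s,u,v); return c+d*(z-c[2])/d[2]
def proj(s,p):
    K,c,M=cam(s); q=M.T@(np.array(p)-c); return K[0,2]+K[0,0]*q[0]/-q[2], K[1,2]+K[1,1]*(-q[1])/-q[2]
E
python3 - <<'E'
from h import *
import pickle
im=cv2.imread("pics/top0.png"); c=im[190:340,160:360]; cv2.imwrite("pics/topc.png",cv2.resize(c,None,fx=4,fy=4,interpolation=cv2.INTER_CUBIC))
im=cv2.imread("pics/scene0.png"); c=im[150:300,180:380]; cv2.imwrite("pics/scenec.png",cv2.resize(c,None,fx=4,fy=4,interpolation=cv2.INTER_CUBIC))
s=snapshot("top")
for u,v in [(235,242),(357,208),(221,320),(186,285),(276,275)]: print(u,v,onz(s,u,v,0.077).round(3),onz(s,u,v,0).round(3))
E
```

```text
235 242 [0.5   0.055 0.077] [0.527 0.048 0.   ]
357 208 [ 0.433 -0.26   0.077] [ 0.456 -0.288  0.   ]
221 320 [0.343 0.171 0.077] [0.36  0.171 0.   ]
186 285 [0.458 0.207 0.077] [0.483 0.21  0.   ]
276 275 [0.377 0.006 0.077] [ 0.396 -0.004  0.   ]
```

View pics/topc.png

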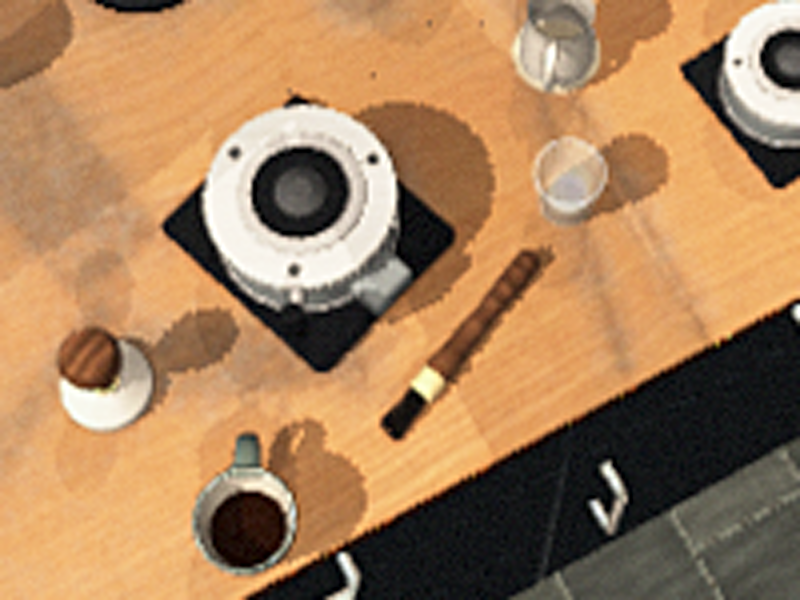

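View pics/scenec.png

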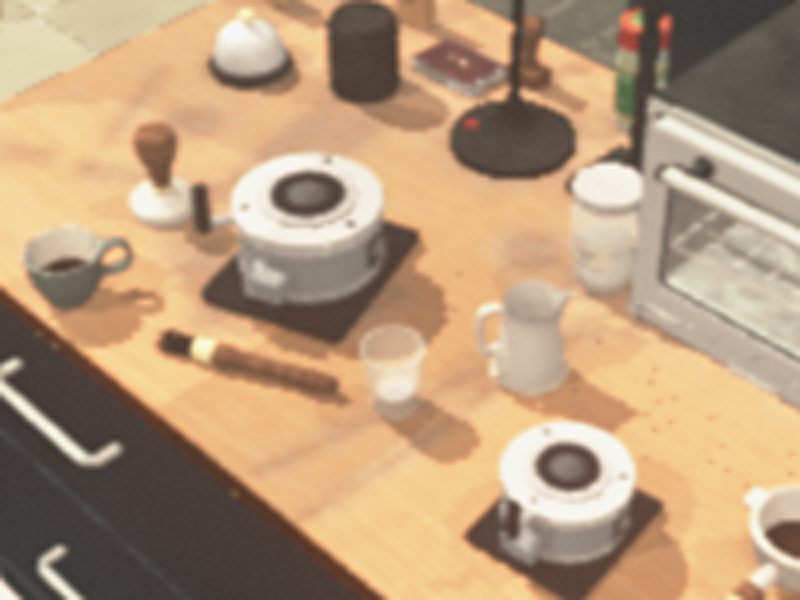

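```bash
python3 - <<'E'
from h import *
s=snapshot("top"); sc=snapshot("scene")
# ring top in top image : bright mask, near
def ell(s,box,thr):
    x0,y0,x1,y1=box; g=cv2.cvtColor(s["img"],cv2.COLOR_BGR2HSV)[y0:y1,x0:x1]
    m=((g[...,2]>thr)&(g[...,1]<60)).astype(np.uint8)*255
    m=cv2.morphologyEx(m,cv2.MORPH_OPEN,np.ones((3,3),np.uint8))
    cs,_=cv2.findContours(m,cv2.RETR_EXTERNAL,cv2.CHAIN_APPROX_NONE); c=max(cs,key=cv2.contourArea)+np.array([x0,y0])
    e=cv2.fitEllipse(cv2.convexHull(c)); return e,m
for thr in (170,190,210,225):
  e,m=ell(s,(205,205,265,275),thr); print("top",thr,e,onz(s,*e[0],.077).round(4))
  e,m=ell(sc,(225,180,290,230),thr); print("scene",thr,e,onz(sc,*e[0],.077).round(4))
def crop(s,x0,y0,x1,y1,n): cv2.imwrite(n,cv2.resize(s["img"][y0:y1,x0:x1],None,fx=8,fy=8,interpolation=cv2.INTER_NEAREST))
crop(s,195,210,285,285,"pics/tz.png"); crop(sc,215,180,295,240,"pics/sz.png")
E
```

```text
top 170 ((234.54141235351562, 239.00892639160156), (45.39339065551758, 48.25563430786133), 66.1969223022461) [0.5074 0.0529 0.077 ]
scene 170 ((256.1026916503906, 200.7099151611328), (25.767568588256836, 38.62212371826172), 86.06559753417969) [0.5019 0.0465 0.077 ]
top 190 ((234.5987091064453, 238.9390106201172), (45.3088493347168, 48.0720329284668), 68.64656829833984) [0.5075 0.0527 0.077 ]
scene 190 ((255.99742126464844, 199.91685485839844), (23.826398849487305, 38.68006896972656), 85.31171417236328) [0.5044 0.0498 0.077 ]
top 210 ((234.54135131835938, 238.7475128173828), (44.85712814331055, 47.86899948120117), 67.13650512695312) [0.508  0.0526 0.077 ]
scene 210 ((256.1039123535156, 199.5804901123047), (23.194984436035156, 38.2860107421875), 86.08358764648438) [0.5058 0.0509 0.077 ]
top 225 ((234.2935028076172, 238.64364624023438), (44.483055114746094, 47.27006530761719), 64.7304458618164) [0.5086 0.053  0.077 ]
scene 225 ((254.55123901367188, 199.4202880859375), (22.919160842895508, 34.26638412475586), 85.13441467285156) [0.5029 0.0551 0.077 ]
```

View pics/tz.png

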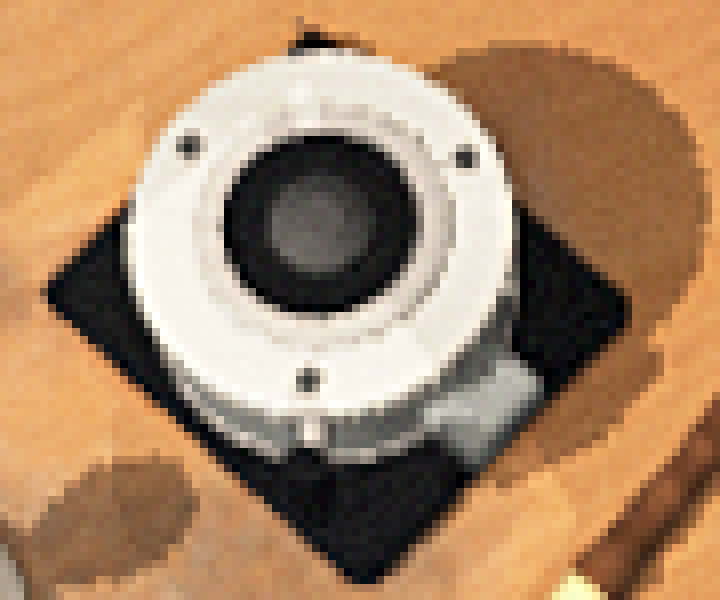

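View pics/sz.png

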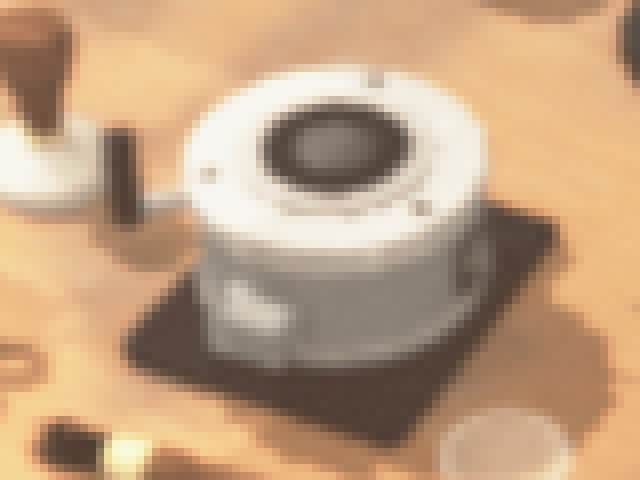

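```bash
python3 - <<'E'
from h import *
s=snapshot("top"); sc=snapshot("scene")
T=lambda x,y:(195+x/8-.5,210+y/8-.5); S=lambda x,y:(215+x/8-.5,180+y/8-.5)
def circ(P):
    A=np.c_[2*P[:,:2],np.ones(3)]; x=np.linalg.solve(A,(P[:,:2]**2).sum(1)); return x[:2],np.sqrt(x[2]+x[0]**2+x[1]**2)
print("screws top",circ(np.array([onz(s,*T(*p),.077) for p in [(188,147),(466,156),(308,380)]])))
print("screws scene",circ(np.array([onz(sc,*S(*p),.077) for p in [(375,80),(208,174),(420,207)]])))
F=np.array([onz(s,*T(*p),.014) for p in [(47,293),(630,308),(365,580)]]); print("foot",F.round(4)," c from diag",(F[0]+F[1])/2, np.linalg.norm(F[0]-F[2]),np.linalg.norm(F[1]-F[2]))
k=onz(sc,*S(121,132),.106); print("knob scene top",k, onz(sc,*S(128,222),.064))
print("knob top in topview", onz(s,*T(318,495),.106))
sp=onz(s,*T(510,415),.051); print("spout end?",sp)
c=np.array([.5045,.052])
for n,p in (("knob",k),("spout",sp)):
  d=p[:2]-c; print(n,np.linalg.norm(d),np.degrees(np.arctan2(d[1],d[0])))
E
```

```text
screws top (array([0.51017929, 0.0510571 ]), np.float64(0.050249341749684706))
screws scene (array([0.50982809, 0.05492979]), np.float64(0.05084973945529284))
foot [[ 0.5552  0.1339  0.014 ]
 [ 0.4598 -0.0304  0.014 ]
 [ 0.42    0.0864  0.014 ]]  c from diag [0.50752201 0.05172136 0.014     ] 0.1432315608226694 0.12345670971282834
knob scene top [0.43679586 0.09433697 0.106     ] [0.43373976 0.09295871 0.064     ]
knob top in topview [0.42454048 0.09273901 0.106     ]
spout end? [0.43544668 0.02511386 0.051     ]
knob 0.07985154925490733 147.98130646339214
spout 0.07410280571470396 -158.72638574498765
```

The larger grinder's axis is near (0.509, 0.053), with its -x side at about 200°. The knob is near (0.436, 0.094), about 84 mm from the axis (85 given), at polar angle ~150°. I'll move above it.

```bash
python3 -m creep '[[0.3,0.33,0,0,50],[0.6,0.66,0,0,50],[0.87,1.0,0,0,50],[0.87,1.0,0,0,50],[0.87,1.0,0,0,50],[0.87,1.0,0,0,50],[0.87,1.0,0,0,50],[0.87,1.0,0,0,50]]'; python3 -m creep '[[0.3,0.33,0,0,50],[0.6,0.66,0,0,50],[0.87,1.0,0,0,50],[0.87,1.0,0,0,50],[0.87,1.0,0,0,50],[0.87,1.0,0,0,50],[0.87,1.0,0,0,50],[0.87,1.0,0,0,50]]'
```

```text
clock: 1.07
tool_pos: [0.2942, 0.5024, 0.198]
orientation: [180.0, -0.0, -21.8]
force: [0.1, 1.2, 1.1]
opening: 0.0503
clock: 1.73
tool_pos: [0.3378, 0.3775, 0.1979]
orientation: [180.0, -0.0, -21.8]
force: [0.9, -0.5, 0.3]
opening: 0.0499
```

```bash
python3 -m creep '[[0.3,0.33,0,0,50],[0.6,0.66,0,0,50],[0.97,1.0,0,0,50],[0.97,1.0,0,0,50],[0.97,1.0,0,0,50],[0.97,1.0,0,0,50],[0.97,1.0,0,0,50],[0.97,1.0,0,0,50]]'; python3 -m creep '[[0.3,0.33,0,0.03,50],[0.6,0.66,0,0.06,50],[0.8,0.8,0,0.09,50],[0.8,0.8,0,0.12,50],[0.8,0.8,0,0.156,50],[0.8,0.8,0,0.156,50],[0.8,0.8,0,0.156,50],[0.8,0.8,0,0.156,50]]'
python3 - <<'E'
from h import *
import pickle
o=ctrl.get_obs(); print(o["tool_pos"],o["orientation"],o["joint_pos"].round(1))
s=snapshot("wrist"); cv2.imwrite("pics/w1.png",s["img"]); pickle.dump(s,open("w1.pkl","wb"))
s=snapshot("scene"); cv2.imwrite("pics/s1.png",s["img"])
E
```

```text
clock: 2.4
tool_pos: [0.3908, 0.2485, 0.198]
orientation: [180.0, 0.0, -21.7]
force: [0.6, -0.4, 0.3]
opening: 0.0498
clock: 3.07
tool_pos: [0.4354, 0.1442, 0.1981]
orientation: [180.0, 0.0, -49.6]
force: [0.3, 0.7, 0.0]
opening: 0.0499
[0.43537521 0.14417562 0.19808594] [ 1.79988610e+02  5.68178724e-04 -4.96110649e+01] [ 43.   -0.3 -25.3  -0.  -65.   -2.7]
```

View pics/w1.png

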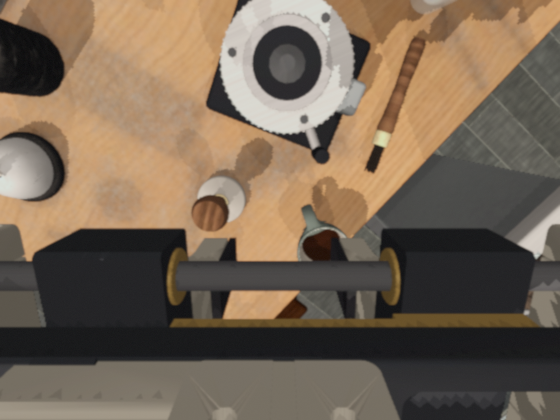

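View pics/s1.png

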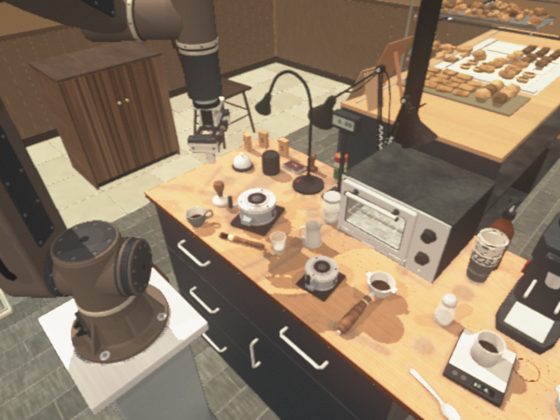

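The wrist view shows the knob's top at about (320,156) and the ring centre near (287,65). I'll measure both from this view.

```bash
python3 - <<'E'
from h import *
import pickle
s=pickle.load(open("w1.pkl","rb"))
im=s["img"]; g=im.max(2)
m=((g<45)).astype(np.uint8); m[:135]=0; m[175:]=0; m[:,:300]=0; m[:,345:]=0
cv2.imwrite("pics/kz.png",cv2.resize(im[90:180,270:370],None,fx=8,fy=8,interpolation=cv2.INTER_NEAREST))
print([onz(s,u,v,.077).round(4) for u,v in [(325,17),(232,51),(304,119)]])
P=np.array([onz(s,u,v,.077)[:2] for u,v in [(325,17),(232,51),(304,119)]])
A=np.c_[2*P,np.ones(3)]; x=np.linalg.solve(A,(P**2).sum(1)); c=x[:2]; print("c",c)
k=onz(s,321,155,.106); d=k[:2]-c; print(k,np.linalg.norm(d),np.degrees(np.arctan2(d[1],d[0])))
E
```

```text
[array([0.5107, 0.0008, 0.077 ]), array([0.5557, 0.0747, 0.077 ]), array([0.4681, 0.077 , 0.077 ])]
c [0.51125719 0.05113275]
[0.43786931 0.09175446 0.106     ] 0.08388029791796896 151.03456521921663
```

View pics/kz.png

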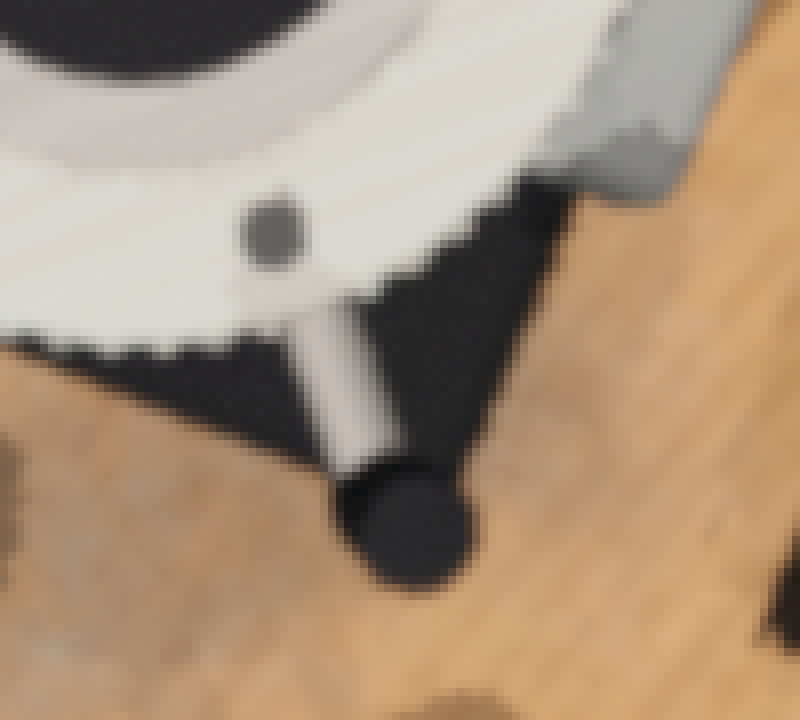

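```bash
python3 -m creep '[[0.2,0.16,0,0,50],[0.4,0.32,0,0,50],[0.4,0.32,0.2,0,50],[0.4,0.32,0.45,0,50],[0.4,0.32,0.7,0,50],[0.4,0.32,0.75,0,50],[0.4,0.32,0.75,0,50],[0.4,0.32,0.75,0,50]]'
python3 - <<'E'
from h import *
o=ctrl.get_obs(); print(o["tool_pos"],o["orientation"],o["force"])
s=snapshot("wrist"); cv2.imwrite("pics/w2.png",s["img"])
print("knob should be at",proj(s,[.437,.0925,.106]), "tcp", proj(s,o["tool_pos"]))
E
```

```text
clock: 3.83
tool_pos: [0.4373, 0.0926, 0.124]
orientation: [-180.0, -0.0, -49.8]
force: [0.6, -1.0, 0.9]
opening: 0.0504
[0.43731223 0.09256153 0.12398117] [-1.79996167e+02 -3.43625987e-02 -4.98051416e+01] [ 0.55397099 -0.97835478  0.85679401]
knob should be at (np.float64(285.27068490654597), np.float64(227.02090567957012)) tcp (np.float64(285.01867831491376), np.float64(235.81934779510706))
```

View pics/w2.png

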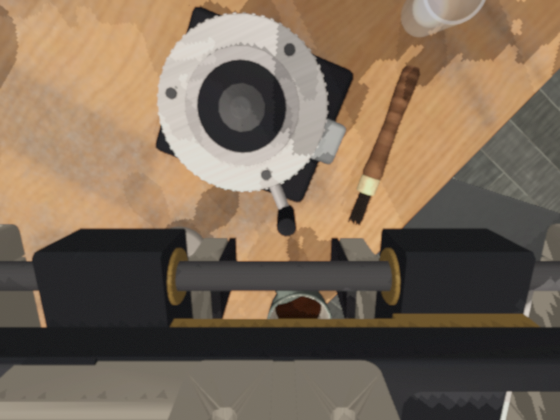

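The knob's top at (287,228) matches the predicted (285,227), so I'll descend over it and close the fingers to a loose cage.

```bash
python3 -m creep '[[0,0,0.2,0,50],[0,0,0.44,0,50],[0,0,0.44,0,40],[0,0,0.44,0,30],[0,0,0.44,0,22],[0,0,0.44,0,20],[0,0,0.44,0,20],[0,0,0.44,0,20]]'
cat > arc.py <<'E'
# print tool-frame rows from measured pose to lever angle list
from h import *
import sys
C=np.array([.5105,.052]); r=.085
def where():
    o=ctrl.get_obs(); p=o["tool_pos"]; d=p[:2]-C
    a=np.degrees(np.arctan2(d[1],d[0]))%360
    t=np.array([-np.sin(np.radians(a)),np.cos(np.radians(a))])
    F=o["force"][:2]
    print("clock %.2f ang %.1f rad %.4f yaw %.1f z %.4f Ftan(ccw+) %.1f Frad %.1f Fz %.1f open %.4f j6 %.1f"%(o["clock"],a,np.linalg.norm(d),o["orientation"][2],p[2],F@t,F@(d/np.linalg.norm(d)),o["force"][2],o["opening"],o["joint_pos"][5]))
    return o,a
def plan(a0,yaw0,angs,p0=None):
    # commanded start assumed on arc at a0 (or p0)
    y=np.radians(yaw0); X=np.array([np.cos(y),np.sin(y)]); Y=np.array([np.sin(y),-np.cos(y)])
    if p0 is None: p0=C+r*np.array([np.cos(np.radians(a0)),np.sin(np.radians(a0))])
    for a in angs:
        q=C+r*np.array([np.cos(np.radians(a)),np.sin(np.radians(a))])-p0
        dy=(a+160-yaw0+180)%360-180
        print("a %.0f"%a,(q@X/.1).round(3),(q@Y/.1).round(3),0,round(-dy/180,3))
if __name__=="__main__":
    o,a=where()
    if len(sys.argv)>1: plan(a,o["orientation"][2],[float(v) for v in sys.argv[1:]],o["tool_pos"][:2])
E
python3 arc.py 153 155 157 159 161 163 165 167
```

```text
clock: 4.55
tool_pos: [0.4374, 0.0925, 0.0801]
orientation: [-179.9, -0.0, -49.9]
force: [0.8, -0.7, -0.6]
opening: 0.0212
clock 4.55 ang 151.0 rad 0.0836 yaw -49.9 z 0.0801 Ftan(ccw+) 0.2 Frad -1.1 Fz -0.6 open 0.0212 j6 2.7
a 153 -0.002 0.032 0 -0.016
a 155 0.01 0.059 0 -0.027
a 157 0.023 0.086 0 -0.038
a 159 0.037 0.112 0 -0.049
a 161 0.052 0.138 0 -0.06
a 163 0.067 0.163 0 -0.072
a 165 0.084 0.188 0 -0.083
a 167 0.101 0.212 0 -0.094
```

```bash
python3 -m creep '[[0,0.03,0,-0.015,20],[0.01,0.06,0,-0.027,20],[0.023,0.086,0,-0.038,20],[0.037,0.112,0,-0.05,20],[0.052,0.138,0,-0.06,20],[0.067,0.163,0,-0.072,20],[0.084,0.188,0,-0.083,20],[0.1,0.21,0,-0.094,20]]'
python3 arc.py 170 173 176 179 182 185 188 191
python3 - <<'E'
from h import *
s=snapshot("wrist"); cv2.imwrite("pics/w3.png",s["img"])
E
```

```text
clock: 5.22
tool_pos: [0.4273, 0.071, 0.0796]
orientation: [-180.0, -0.0, -32.9]
force: [0.4, -0.0, 0.6]
opening: 0.0202
clock 5.22 ang 167.1 rad 0.0853 yaw -32.9 z 0.0796 Ftan(ccw+) -0.1 Frad -0.4 Fz 0.6 open 0.0202 j6 21.4
a 170 0.018 0.038 0 -0.016
a 173 0.037 0.079 0 -0.033
a 176 0.057 0.118 0 -0.049
a 179 0.08 0.157 0 -0.066
a 182 0.104 0.194 0 -0.083
a 185 0.131 0.23 0 -0.099
a 188 0.159 0.264 0 -0.116
a 191 0.189 0.297 0 -0.133
```

View pics/w3.png

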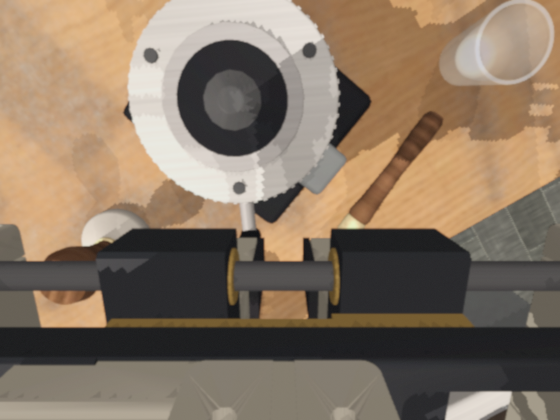

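```bash
cat > scr.py <<'E'
from h import *
import sys
from arc import C
s=snapshot("wrist")
for w in sys.argv[1:]:
    u,v=map(float,w.split(",")); q=onz(s,u,v,.077)[:2]-C; print(w,np.linalg.norm(q).round(4),(np.degrees(np.arctan2(q[1],q[0]))%360).round(1))
E
python3 scr.py 238,187 151,55 309,50
python3 -m creep '[[0.018,0.04,0,-0.016,20],[0.037,0.08,0,-0.033,20],[0.057,0.118,0,-0.05,20],[0.08,0.157,0,-0.066,20],[0.104,0.194,0,-0.083,20],[0.13,0.23,0,-0.1,20],[0.16,0.264,0,-0.116,20],[0.19,0.3,0,-0.133,20]]'
python3 arc.py 194 197 200 203 206 209 212 215
```

```text
238,187 0.0492 148.3
151,55 0.0509 27.9
309,50 0.0508 269.9
clock: 5.98
tool_pos: [0.4271, 0.0355, 0.0795]
orientation: [-180.0, -0.0, -9.0]
force: [-0.1, 0.5, 0.9]
opening: 0.02
clock 5.98 ang 191.2 rad 0.0851 yaw -9.0 z 0.0795 Ftan(ccw+) -0.5 Frad -0.0 Fz 0.9 open 0.0200 j6 49.7
a 194 0.016 0.039 0 -0.016
a 197 0.034 0.079 0 -0.033
a 200 0.055 0.119 0 -0.05
a 203 0.077 0.157 0 -0.066
a 206 0.102 0.194 0 -0.083
a 209 0.128 0.23 0 -0.1
a 212 0.157 0.264 0 -0.116
a 215 0.187 0.297 0 -0.133
```

```bash
python3 - <<'E'
from h import *
import pickle
for n in ("wrist","scene","top"):
    s=snapshot(n); im=s["img"]; pickle.dump(s,open(f"{n}4.pkl","wb"))
    if n=="scene": im=cv2.resize(im[140:290,180:380],None,fx=4,fy=4)
    if n=="top": im=cv2.resize(im[190:340,160:360],None,fx=4,fy=4)
    cv2.imwrite(f"pics/{n}4.png",im)
E
```

```text
(no output)
```

View pics/wrist4.png

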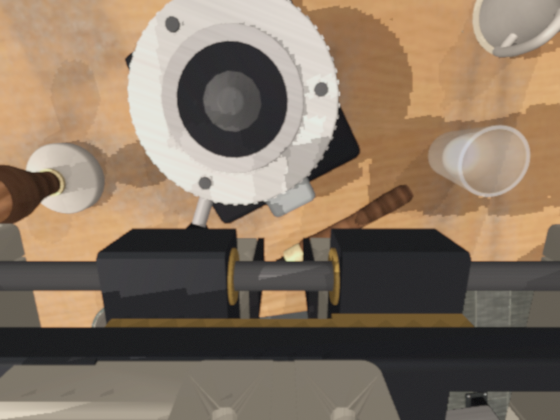

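View pics/scene4.png

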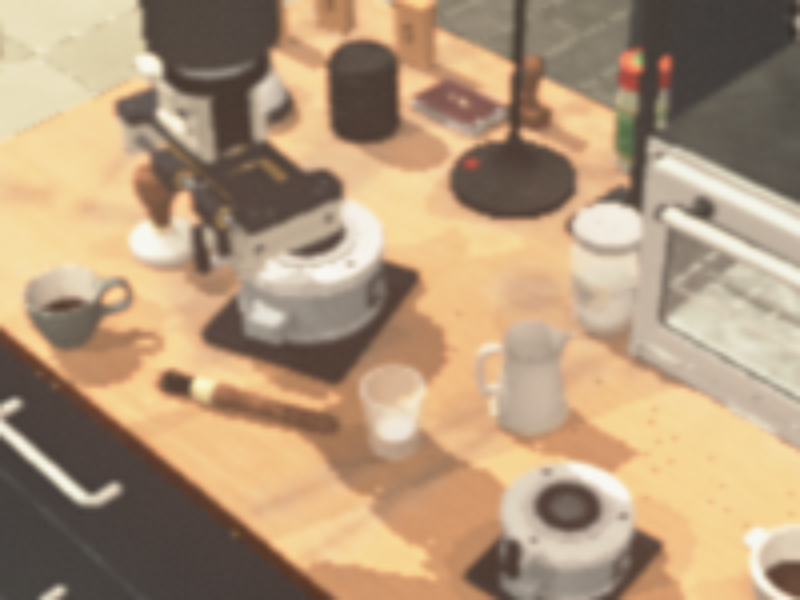

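View pics/top4.png

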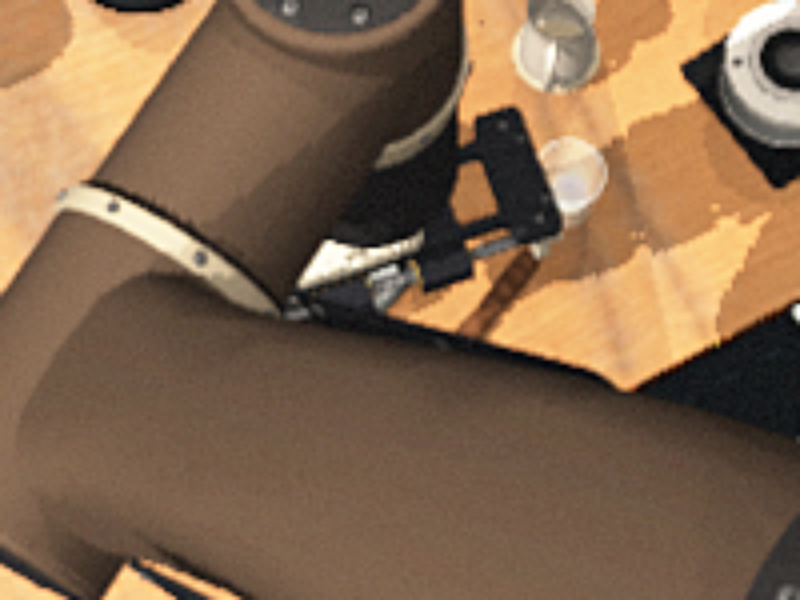

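```bash
python3 - <<'E'
from h import *
import pickle
s=pickle.load(open("scene4.pkl","rb")); o=ctrl.get_obs(); p=o["tool_pos"]
print("tcp",proj(s,p),"tcp+.066z",proj(s,p+[0,0,.066]), "knob",proj(s,[.4365,.093,.106]),proj(s,[.4365,.093,.064]))
x0,y0=205,150
im=cv2.resize(s["img"][y0:y0+75,x0:x0+100],None,fx=8,fy=8,interpolation=cv2.INTER_CUBIC)
y=np.radians(o["orientation"][2]); Y=np.array([np.sin(y),-np.cos(y),0])
for q,c in [(p,(0,0,255)),(p+.01*Y,(255,0,0)),(p-.01*Y,(255,0,0)),(p+[0,0,.066],(0,255,0))]:
    u,v=proj(s,q); cv2.circle(im,(int((u-x0+.5)*8),int((v-y0+.5)*8)),4,c,-1)
cv2.imwrite("pics/s4z.png",im)
E
python3 scr.py 205,183 172,24 321,89
```

```text
tcp (np.float64(240.16220535998252), np.float64(212.4208701777494)) tcp+.066z (np.float64(238.2529605572539), np.float64(194.99260537228355)) knob (np.float64(229.82198233174609), np.float64(196.21991147320216)) (np.float64(231.17168991979327), np.float64(206.8536714639137))
205,183 0.0496 148.9
172,24 0.0512 27.8
321,89 0.0511 269.6
```

View pics/s4z.png

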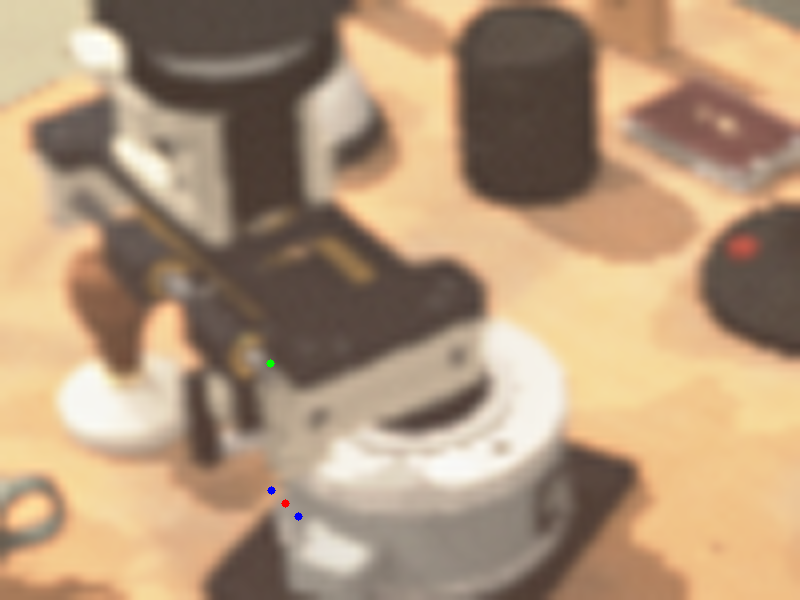

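```bash
python3 - <<'E'
from h import *
import pickle
s=pickle.load(open("wrist4.pkl","rb")); o=ctrl.get_obs(); p=o["tool_pos"]
y=np.radians(o["orientation"][2]); X=np.array([np.cos(y),np.sin(y),0]); Y=np.array([np.sin(y),-np.cos(y),0])
x0,y0=180,160
im=cv2.resize(s["img"][y0:y0+140,x0:x0+180],None,fx=4,fy=4,interpolation=cv2.INTER_CUBIC)
h=o["opening"]/2
for z,c in ((0,(0,0,255)),(.019,(0,255,0)),(.03,(255,0,0))):
  for a in(-.0095,.0095):
    for b in (-h,h):
      u,v=proj(s,p+a*X+b*Y+[0,0,z]); cv2.circle(im,(int((u-x0+.5)*4),int((v-y0+.5)*4)),4,c,-1)
for z in (.106,.064):
  u,v=proj(s,[.4365,.093,z]); cv2.circle(im,(int((u-x0+.5)*4),int((v-y0+.5)*4)),5,(255,0,255),2)
K,c,M=cam(s); print((M.T@(p-c)), s["rotation"])
cv2.imwrite("pics/w4z.png",im)
E
```

```text
[ 0.0005231  -0.01920168 -0.19920291] [-1.46312254e+01 -3.32117897e-02 -9.90203792e+01]
```

View pics/w4z.png

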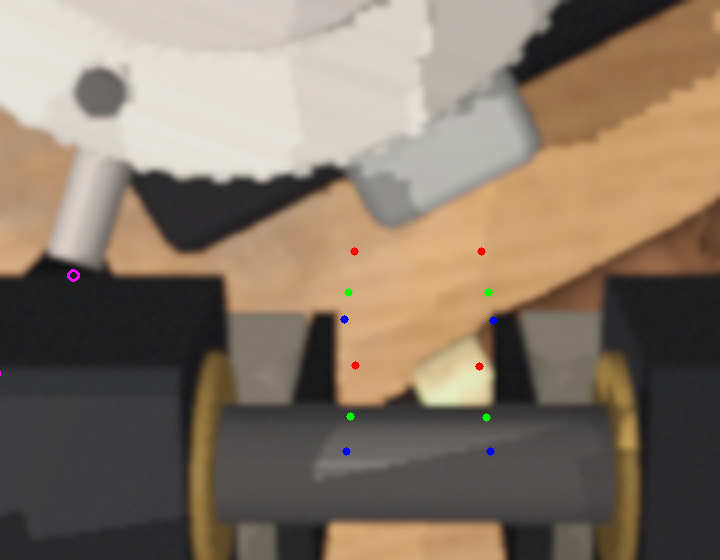

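The ring has not moved: its lever screw reads 149° before and after. The wrist overlay puts the pad tips roughly 28 mm or more above the reported TCP, so the fingers passed over the knob top at 106 mm. I'll raise, go back over the knob, and descend lower in steps.

```bash
python3 -m creep '[[0,0,-0.3,0,50],[0,0,-0.3,0.03,50],[0,-0.2,-0.3,0.07,50],[0.01,-0.4,-0.3,0.11,50],[0.01,-0.58,-0.3,0.15,50],[0.01,-0.58,-0.3,0.19,50],[0.01,-0.58,-0.3,0.222,50],[0.01,-0.58,-0.3,0.222,50]]'
python3 -m creep '[[0,0,0.1,0,50],[0,0,0.2,0,50],[0,0,0.3,0,50],[0,0,0.4,0,50],[0,0,0.5,0,50],[0,0,0.55,0,50],[0,0,0.6,0,50],[0,0,0.6,0,50]]'
python3 - <<'E'
from h import *
from arc import where
where()
s=snapshot("wrist"); cv2.imwrite("pics/w5.png",s["img"])
s=snapshot("scene"); cv2.imwrite("pics/s5z.png",cv2.resize(s["img"][150:225,205:305],None,fx=8,fy=8,interpolation=cv2.INTER_CUBIC))
E
```

```text
clock: 6.85
tool_pos: [0.4368, 0.0933, 0.1091]
orientation: [180.0, 0.0, -49.3]
force: [0.0, -0.4, 0.9]
opening: 0.0499
clock: 7.52
tool_pos: [0.4365, 0.0924, 0.0485]
orientation: [179.9, 0.0, -48.9]
force: [-0.9, 0.1, 0.0]
opening: 0.0499
clock 7.52 ang 151.4 rad 0.0843 yaw -48.9 z 0.0485 Ftan(ccw+) 0.4 Frad 0.8 Fz 0.0 open 0.0499 j6 3.6
```

View pics/w5.png

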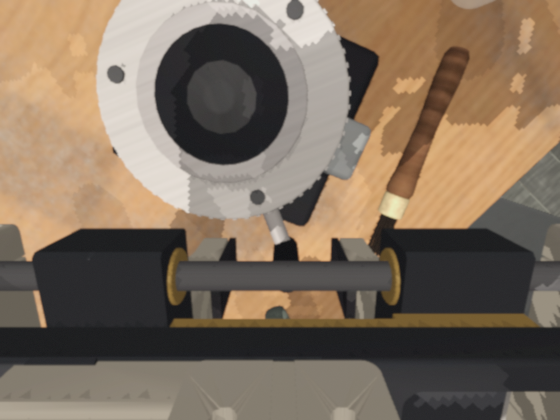

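View pics/s5z.png

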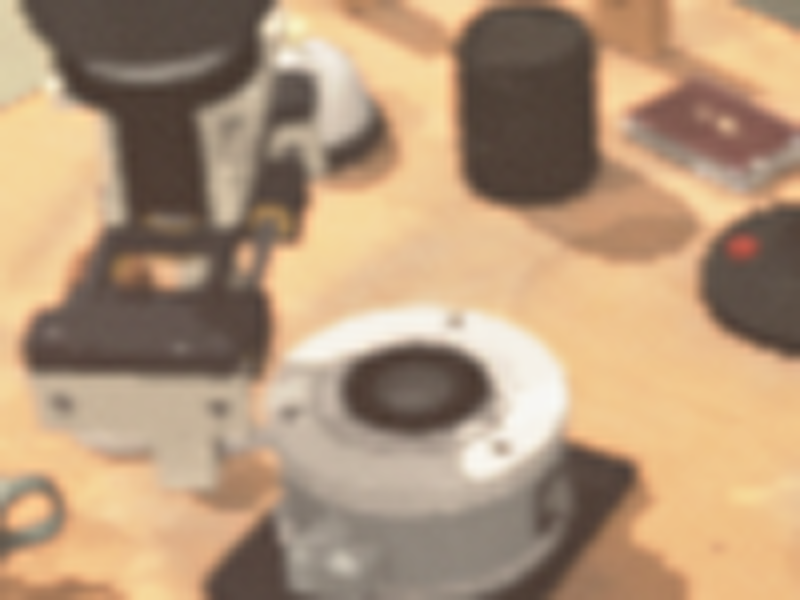

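The knob now stands between the fingers in the wrist view, at about (285,255). I'll close to 20 mm and push one click.

```bash
python3 -m creep '[[0,0,0,0,40],[0,0,0,0,30],[0,0,0,0,20],[0,0,0,0,20],[0,0,0,0,20],[0,0.02,0,0,20],[0,0.04,0,0,20],[0,0.06,0,0,20]]'
python3 arc.py 155 156 158 160 162 164 166 168
python3 - <<'E'
from h import *
s=snapshot("wrist"); cv2.imwrite("pics/w6.png",s["img"])
E
```

```text
clock: 8.28
tool_pos: [0.4325, 0.0887, 0.0492]
orientation: [-180.0, -0.0, -49.0]
force: [3.4, 0.0, -1.4]
opening: 0.0201
clock 8.28 ang 154.8 rad 0.0862 yaw -49.0 z 0.0492 Ftan(ccw+) -1.5 Frad -3.0 Fz -1.4 open 0.0201 j6 3.7
a 155 0.012 -0.003 0 -0.022
a 156 0.019 0.011 0 -0.028
a 158 0.032 0.038 0 -0.039
a 160 0.046 0.064 0 -0.05
a 162 0.06 0.09 0 -0.061
a 164 0.076 0.115 0 -0.072
a 166 0.093 0.139 0 -0.083
a 168 0.11 0.163 0 -0.094
```

View pics/w6.png

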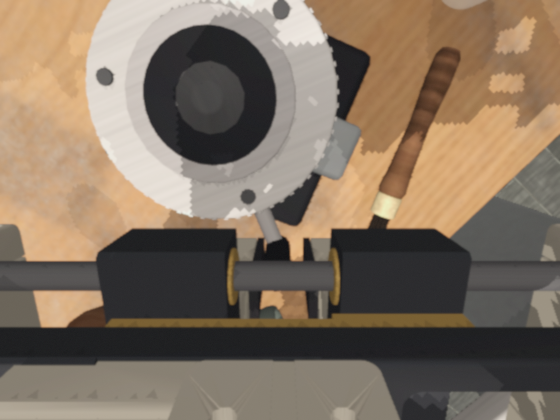

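Contact is felt: the knob is inside the cage at (275,255) and the force is about 3 N. I'll continue along the arc.

```bash
python3 -m creep '[[0.015,0.0,0,-0.022,20],[0.02,0.011,0,-0.028,20],[0.032,0.038,0,-0.039,20],[0.046,0.064,0,-0.05,20],[0.06,0.09,0,-0.061,20],[0.076,0.115,0,-0.072,20],[0.093,0.14,0,-0.083,20],[0.11,0.163,0,-0.094,20]]'
python3 arc.py 170 172 174 176 178 180 182 184
python3 - <<'E'
from h import *
s=snapshot("wrist"); cv2.imwrite("pics/w7.png",s["img"])
E
```

```text
clock: 9.0
tool_pos: [0.4269, 0.0694, 0.0491]
orientation: [180.0, 0.0, -32.0]
force: [-0.5, 0.1, 1.0]
opening: 0.0201
clock 9.00 ang 168.3 rad 0.0854 yaw -32.0 z 0.0491 Ftan(ccw+) -0.0 Frad 0.6 Fz 1.0 open 0.0201 j6 22.4
a 170 0.013 0.023 0 -0.011
a 172 0.025 0.05 0 -0.022
a 174 0.037 0.077 0 -0.034
a 176 0.051 0.103 0 -0.045
a 178 0.065 0.129 0 -0.056
a 180 0.08 0.155 0 -0.067
a 182 0.097 0.18 0 -0.078
a 184 0.114 0.204 0 -0.089
```

View pics/w7.png

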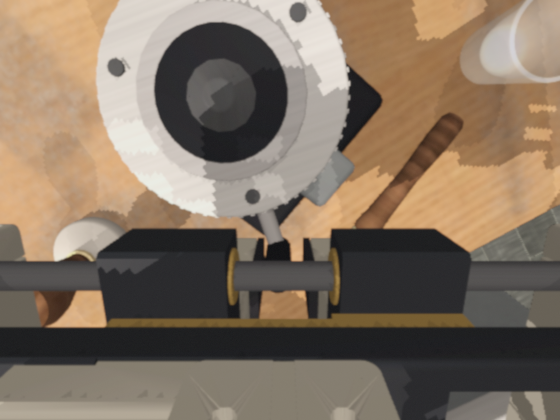

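The knob turned with the fingers: it is at (278,255), in a click, with zero force. I'll carry on.

```bash
python3 scr.py 252,196; python3 -m creep '[[0.013,0.023,0,-0.011,20],[0.025,0.05,0,-0.022,20],[0.037,0.077,0,-0.034,20],[0.05,0.103,0,-0.045,20],[0.065,0.13,0,-0.056,20],[0.08,0.155,0,-0.067,20],[0.097,0.18,0,-0.078,20],[0.114,0.204,0,-0.09,20]]'
python3 arc.py 186 188 190 192 194 196 198 200
```

```text
252,196 0.0495 163.0
clock: 9.77
tool_pos: [0.426, 0.0463, 0.0491]
orientation: [180.0, 0.0, -15.9]
force: [-0.4, -0.3, 0.3]
opening: 0.02
clock 9.77 ang 183.9 rad 0.0847 yaw -15.9 z 0.0491 Ftan(ccw+) 0.3 Frad 0.4 Fz 0.3 open 0.0200 j6 41.3
a 186 0.009 0.03 0 -0.011
a 188 0.02 0.058 0 -0.022
a 190 0.033 0.085 0 -0.033
a 192 0.046 0.111 0 -0.044
a 194 0.061 0.137 0 -0.055
a 196 0.076 0.162 0 -0.066
a 198 0.092 0.187 0 -0.077
a 200 0.109 0.212 0 -0.088
```

```bash
python3 -m creep '[[0.01,0.03,0,-0.011,20],[0.02,0.058,0,-0.022,20],[0.033,0.085,0,-0.033,20],[0.046,0.11,0,-0.044,20],[0.06,0.137,0,-0.055,20],[0.076,0.162,0,-0.066,20],[0.092,0.187,0,-0.077,20],[0.11,0.212,0,-0.088,20]]'
python3 arc.py 202 204 206 208 210 212 214 216
python3 - <<'E'
from h import *
s=snapshot("wrist"); cv2.imwrite("pics/w8.png",s["img"])
E
```

```text
clock: 10.43
tool_pos: [0.4308, 0.0228, 0.0491]
orientation: [180.0, 0.0, -0.1]
force: [1.1, 0.1, -0.3]
opening: 0.0198
clock 10.43 ang 200.1 rad 0.0849 yaw -0.1 z 0.0491 Ftan(ccw+) 0.3 Frad -1.1 Fz -0.3 open 0.0198 j6 60.5
a 202 0.009 0.027 0 -0.011
a 204 0.021 0.054 0 -0.023
a 206 0.034 0.081 0 -0.034
a 208 0.047 0.108 0 -0.045
a 210 0.061 0.133 0 -0.056
a 212 0.077 0.159 0 -0.067
a 214 0.093 0.184 0 -0.078
a 216 0.11 0.208 0 -0.089
```

View pics/w8.png

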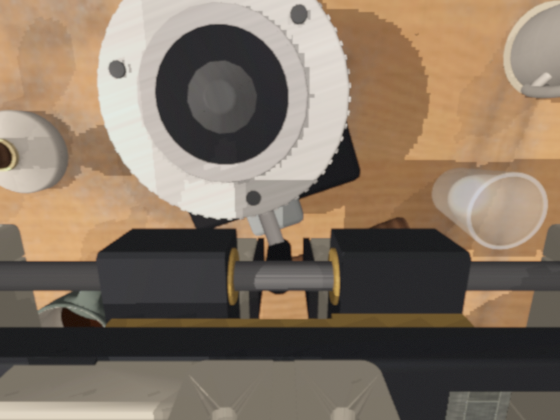

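```bash
python3 scr.py 253,198; python3 -m creep '[[0.01,0.027,0,-0.011,20],[0.02,0.054,0,-0.023,20],[0.034,0.08,0,-0.034,20],[0.047,0.108,0,-0.045,20],[0.06,0.133,0,-0.056,20],[0.077,0.16,0,-0.067,20],[0.093,0.184,0,-0.078,20],[0.11,0.208,0,-0.09,20]]'
python3 arc.py 218 220 222 224 226 228 230 232
```

```text
253,198 0.0499 195.4
clock: 11.2
tool_pos: [0.4418, 0.0022, 0.0491]
orientation: [-180.0, 0.0, 16.1]
force: [-0.6, -0.8, 0.4]
opening: 0.02
clock 11.20 ang 215.9 rad 0.0848 yaw 16.1 z 0.0491 Ftan(ccw+) 0.3 Frad 0.9 Fz 0.4 open 0.0200 j6 80.1
a 218 0.009 0.029 0 -0.011
a 220 0.021 0.056 0 -0.022
a 222 0.033 0.083 0 -0.033
a 224 0.047 0.11 0 -0.044
a 226 0.061 0.136 0 -0.055
a 228 0.076 0.161 0 -0.066
a 230 0.093 0.186 0 -0.077
a 232 0.11 0.21 0 -0.088
```

```bash
python3 -m creep '[[0.01,0.03,0,-0.011,20],[0.02,0.056,0,-0.022,20],[0.033,0.083,0,-0.033,20],[0.047,0.11,0,-0.044,20],[0.06,0.136,0,-0.055,20],[0.076,0.16,0,-0.066,20],[0.093,0.186,0,-0.077,20],[0.11,0.21,0,-0.088,20]]'
python3 arc.py 234 236 238 240 242 244 246 248
python3 - <<'E'
from h import *
s=snapshot("wrist"); cv2.imwrite("pics/w9.png",s["img"])
E
```

```text
clock: 11.87
tool_pos: [0.4583, -0.0149, 0.0492]
orientation: [-180.0, 0.0, 31.9]
force: [-0.1, 0.8, 0.2]
opening: 0.0202
clock 11.87 ang 232.0 rad 0.0849 yaw 31.9 z 0.0492 Ftan(ccw+) -0.6 Frad -0.6 Fz 0.2 open 0.0202 j6 99.1
a 234 0.009 0.028 0 -0.011
a 236 0.021 0.055 0 -0.023
a 238 0.033 0.082 0 -0.034
a 240 0.047 0.108 0 -0.045
a 242 0.061 0.134 0 -0.056
a 244 0.077 0.16 0 -0.067
a 246 0.093 0.185 0 -0.078
a 248 0.11 0.209 0 -0.089
```

View pics/w9.png

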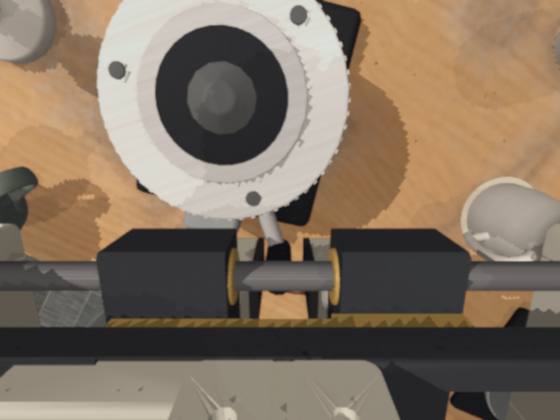

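```bash
python3 -m creep '[[0.01,0.028,0,-0.011,20],[0.02,0.055,0,-0.023,20],[0.033,0.082,0,-0.034,20],[0.047,0.108,0,-0.045,20],[0.06,0.134,0,-0.056,20],[0.077,0.16,0,-0.067,20],[0.093,0.185,0,-0.078,20],[0.11,0.21,0,-0.09,20]]'
python3 arc.py 250 251.5 253 254.5 256 257.5 259 260.5
```

```text
clock: 12.58
tool_pos: [0.4787, -0.0268, 0.0491]
orientation: [-180.0, 0.0, 48.1]
force: [0.4, 0.2, -0.4]
opening: 0.0203
clock 12.58 ang 248.0 rad 0.0850 yaw 48.1 z 0.0491 Ftan(ccw+) 0.3 Frad -0.3 Fz -0.4 open 0.0203 j6 117.7
a 250 0.011 0.028 0 -0.01
a 252 0.019 0.048 0 -0.019
a 253 0.028 0.068 0 -0.027
a 254 0.038 0.089 0 -0.035
a 256 0.048 0.108 0 -0.044
a 258 0.059 0.128 0 -0.052
a 259 0.07 0.147 0 -0.06
a 260 0.082 0.166 0 -0.069
```

```bash
python3 -m creep '[[0.01,0.028,0,-0.01,20],[0.02,0.048,0,-0.019,20],[0.028,0.068,0,-0.027,20],[0.038,0.09,0,-0.035,20],[0.048,0.108,0,-0.044,20],[0.06,0.128,0,-0.052,20],[0.07,0.147,0,-0.06,20],[0.08,0.166,0,-0.069,20]]'
python3 arc.py 261.5 262.5 263.5 264.5 265 265.5 266 266.5
python3 - <<'E'
from h import *
s=snapshot("wrist"); cv2.imwrite("pics/w10.png",s["img"])
E
```

```text
clock: 13.25
tool_pos: [0.4961, -0.0319, 0.0491]
orientation: [-180.0, 0.0, 60.5]
force: [0.0, 0.5, -0.3]
opening: 0.02
clock 13.25 ang 260.3 rad 0.0851 yaw 60.5 z 0.0491 Ftan(ccw+) -0.1 Frad -0.5 Fz -0.3 open 0.0200 j6 131.5
a 262 0.007 0.017 0 -0.005
a 262 0.013 0.031 0 -0.011
a 264 0.019 0.044 0 -0.017
a 264 0.024 0.058 0 -0.022
a 265 0.027 0.065 0 -0.025
a 266 0.031 0.071 0 -0.028
a 266 0.034 0.078 0 -0.03
a 266 0.037 0.085 0 -0.033
```

View pics/w10.png

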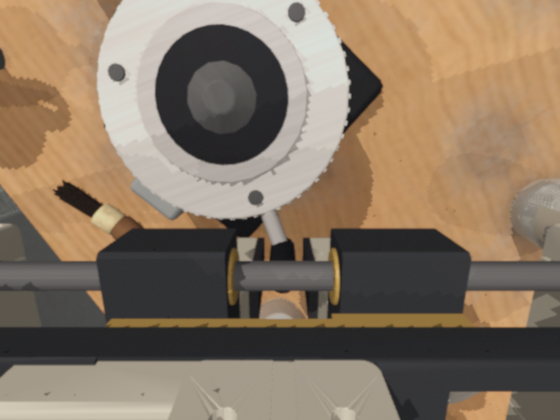

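```bash
python3 scr.py 256,198; python3 -m creep '[[0.007,0.017,0,-0.005,20],[0.013,0.03,0,-0.011,20],[0.019,0.044,0,-0.017,20],[0.024,0.058,0,-0.022,20],[0.03,0.068,0,-0.026,20],[0.034,0.078,0,-0.03,20],[0.037,0.085,0,-0.033,20],[0.037,0.085,0,-0.033,20]]'
python3 arc.py 267.5 268.5 269.5 270.5 271 271.5 272 272
```

```text
256,198 0.0509 258.6
clock: 14.02
tool_pos: [0.5057, -0.033, 0.0491]
orientation: [-180.0, 0.0, 66.6]
force: [-0.2, 1.1, 1.2]
opening: 0.0199
clock 14.02 ang 266.8 rad 0.0851 yaw 66.6 z 0.0491 Ftan(ccw+) -0.3 Frad -1.1 Fz 1.2 open 0.0199 j6 138.1
a 268 0.005 0.01 0 -0.005
a 268 0.01 0.024 0 -0.011
a 270 0.016 0.037 0 -0.016
a 270 0.022 0.051 0 -0.022
a 271 0.025 0.058 0 -0.024
a 272 0.028 0.065 0 -0.027
a 272 0.031 0.071 0 -0.03
a 272 0.031 0.071 0 -0.03
```

```bash
python3 -m creep '[[0.005,0.01,0,-0.005,20],[0.01,0.02,0,-0.01,20],[0.012,0.028,0,-0.012,20],[0.015,0.035,0,-0.015,20],[0.017,0.04,0,-0.017,20],[0.02,0.045,0,-0.019,20],[0.022,0.05,0,-0.022,20],[0.022,0.05,0,-0.022,20]]'
python3 arc.py 272 272.5 273 273.5 274 274.5 275 275
python3 - <<'E'
from h import *
s=snapshot("wrist"); cv2.imwrite("pics/w11.png",s["img"])
E
```

```text
clock: 14.68
tool_pos: [0.5065, -0.0327, 0.0487]
orientation: [-179.6, 0.1, 70.5]
force: [-18.0, 9.8, 14.7]
opening: 0.0198
clock 14.68 ang 267.3 rad 0.0848 yaw 70.5 z 0.0487 Ftan(ccw+) -18.4 Frad -8.9 Fz 14.7 open 0.0198 j6 142.3
a 272 0.021 0.067 0 -0.008
a 272 0.024 0.074 0 -0.011
a 273 0.027 0.08 0 -0.014
a 274 0.03 0.087 0 -0.017
a 274 0.033 0.094 0 -0.019
a 274 0.036 0.101 0 -0.022
a 275 0.039 0.108 0 -0.025
a 275 0.039 0.108 0 -0.025
```

View pics/w11.png

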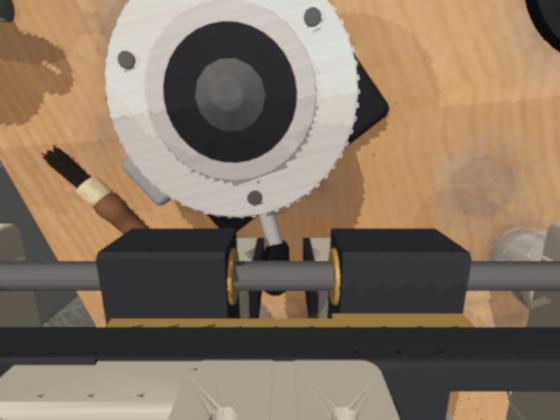

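The force climbs to 18 N tangentially, so the lever appears to be at the stop. I'll check the lever angle and that nothing else is being touched.

```bash
python3 scr.py 255,198; python3 - <<'E'
from h import *
s=snapshot("scene"); cv2.imwrite("pics/s11.png",cv2.resize(s["img"][130:280,180:380],None,fx=4,fy=4,interpolation=cv2.INTER_CUBIC))
o=ctrl.get_obs(); print(o["force"],o["moment"])
E
```

```text
255,198 0.051 262.8
[-17.65416353   9.93760387  15.45342745] [ 3.62375538  6.45045979 -0.10636505]
```

View pics/s11.png

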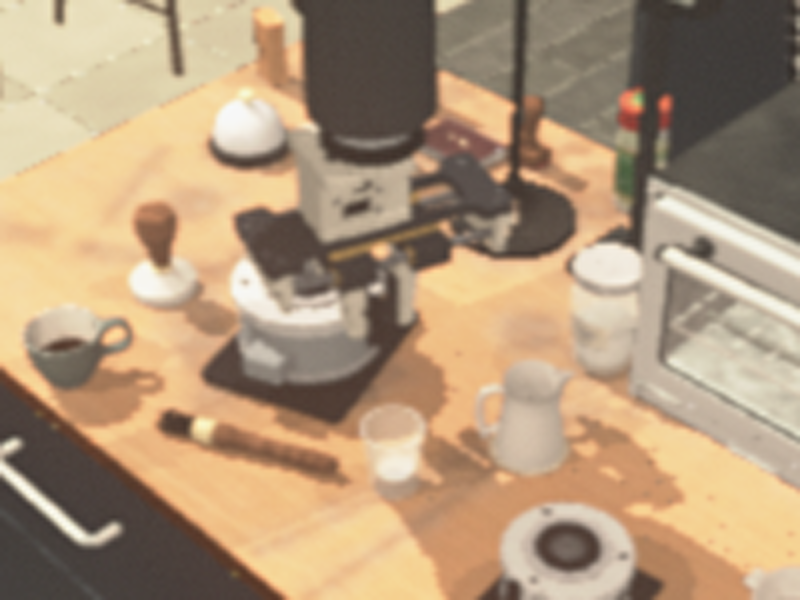

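```bash
python3 scr.py 255,198 126,60 313,17; python3 - <<'E'
from h import *
import pickle
t=pickle.load(open("top4.pkl","rb"))
print("lamp base",onz(t,195,175,.01),"boxpole base",onz(t,236,150,.01))
print("lampbase r",onz(t,217,175,.01))
o=ctrl.get_obs(); y=np.radians(o["orientation"][2]); Y=np.array([np.sin(y),-np.cos(y),0])
print("body ends",o["tool_pos"]+.0965*Y,o["tool_pos"]-.0965*Y)
s=snapshot("top"); cv2.imwrite("pics/t11.png",s["img"])
E
```

```text
255,198 0.051 262.8
126,60 0.0501 141.8
313,17 0.0514 21.3
lamp base [0.75320695 0.05803223 0.01      ] boxpole base [ 0.77025035 -0.07786431  0.01      ]
lampbase r [0.72410193 0.00439731 0.01      ]
body ends [ 0.59739258 -0.06497686  0.04868987] [ 0.41546883 -0.00053504  0.04868987]
```

View pics/t11.png

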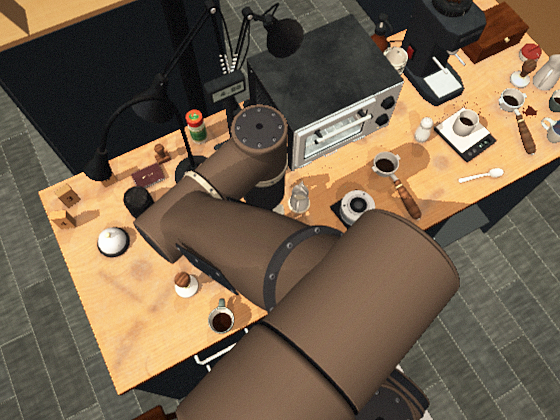

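No contact other than the knob: the lamp is more than 0.1 m away and the bystanders are in place. The three screws give 113° turned since the start, against 7 × 16° = 112°, and the force is well above 11 N, so this is the fine stop. Five clicks back should put the knob near 183°.

```bash
python3 - <<'E'
from arc import *
plan(0,70.5,[268,266,264,262,260,258,256,254],np.array([.5112,-.033]))
E
```

```text
a 268 -0.012 -0.035 0 0.014
a 266 -0.02 -0.063 0 0.025
a 264 -0.028 -0.092 0 0.036
a 262 -0.034 -0.121 0 0.047
a 260 -0.039 -0.15 0 0.058
a 258 -0.044 -0.179 0 0.069
a 256 -0.047 -0.209 0 0.081
a 254 -0.05 -0.238 0 0.092
```

```bash
python3 -m creep '[[-0.012,-0.035,0,0.014,20],[-0.02,-0.063,0,0.025,20],[-0.028,-0.092,0,0.036,20],[-0.034,-0.12,0,0.047,20],[-0.04,-0.15,0,0.058,20],[-0.04,-0.15,0,0.058,20],[-0.04,-0.15,0,0.058,20],[-0.04,-0.15,0,0.058,20]]'
python3 arc.py 258 256 254 252 250 248 247 247
python3 - <<'E'
from h import *
s=snapshot("wrist"); cv2.imwrite("pics/w12.png",s["img"])
E
```

```text
clock: 15.6
tool_pos: [0.4959, -0.0318, 0.0492]
orientation: [180.0, -0.0, 60.2]
force: [0.5, 0.7, 0.0]
opening: 0.0204
clock 15.60 ang 260.1 rad 0.0850 yaw 60.2 z 0.0492 Ftan(ccw+) 0.4 Frad -0.8 Fz 0.0 open 0.0204 j6 131.1
a 258 -0.01 -0.03 0 0.012
a 256 -0.019 -0.058 0 0.023
a 254 -0.026 -0.087 0 0.034
a 252 -0.033 -0.116 0 0.045
a 250 -0.038 -0.145 0 0.056
a 248 -0.043 -0.175 0 0.068
a 247 -0.045 -0.189 0 0.073
a 247 -0.045 -0.189 0 0.073
```

View pics/w12.png

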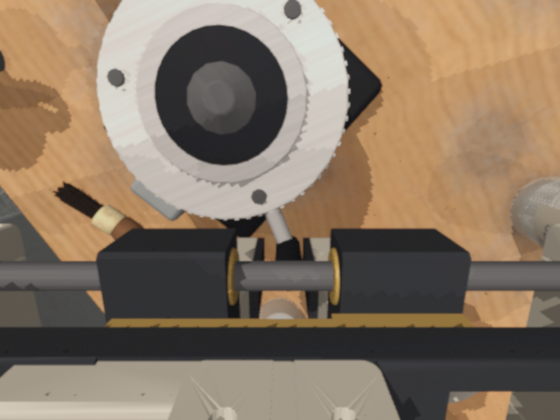

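```bash
python3 scr.py 259,197 116,77 293,10; python3 -m creep '[[-0.01,-0.03,0,0.012,20],[-0.019,-0.058,0,0.023,20],[-0.026,-0.087,0,0.034,20],[-0.033,-0.116,0,0.045,20],[-0.038,-0.145,0,0.056,20],[-0.043,-0.175,0,0.068,20],[-0.045,-0.19,0,0.073,20],[-0.045,-0.19,0,0.073,20]]'
python3 arc.py 245 243 241 239 237 235 233 231
python3 - <<'E'
from h import *
s=snapshot("wrist"); cv2.imwrite("pics/w13.png",s["img"])
E
```

```text
259,197 0.051 259.8
116,77 0.0501 138.5
293,10 0.0512 18.3
clock: 16.37
tool_pos: [0.4768, -0.0261, 0.0492]
orientation: [-180.0, 0.0, 46.9]
force: [-0.3, 0.6, -0.2]
opening: 0.02
clock 16.37 ang 246.7 rad 0.0851 yaw 46.9 z 0.0492 Ftan(ccw+) -0.5 Frad -0.4 Fz -0.2 open 0.0200 j6 116.4
a 245 -0.007 -0.024 0 0.011
a 243 -0.016 -0.052 0 0.022
a 241 -0.023 -0.081 0 0.033
a 239 -0.03 -0.109 0 0.044
a 237 -0.036 -0.139 0 0.055
a 235 -0.04 -0.168 0 0.066
a 233 -0.044 -0.197 0 0.077
a 231 -0.047 -0.227 0 0.089
```

View pics/w13.png

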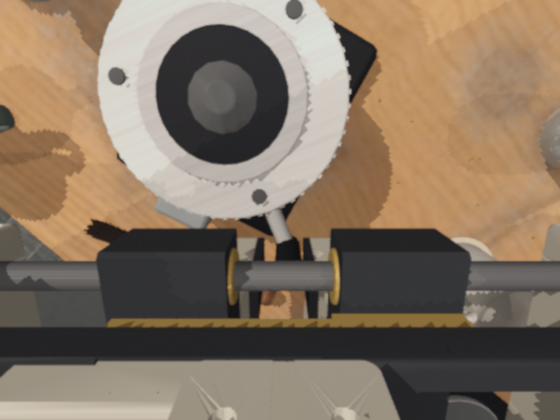

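```bash
python3 scr.py 260,197 117,76 294,9; python3 -m creep '[[-0.007,-0.024,0,0.011,20],[-0.016,-0.052,0,0.022,20],[-0.023,-0.08,0,0.033,20],[-0.03,-0.11,0,0.044,20],[-0.036,-0.14,0,0.055,20],[-0.04,-0.168,0,0.066,20],[-0.044,-0.197,0,0.077,20],[-0.047,-0.227,0,0.089,20]]'
python3 arc.py 229 227 225 223 221 219 217 215
python3 - <<'E'
from h import *
s=snapshot("wrist"); cv2.imwrite("pics/w14.png",s["img"])
E
```

```text
260,197 0.0509 246.8
117,76 0.0501 124.8
294,9 0.0515 5.5
clock: 17.13
tool_pos: [0.4573, -0.0141, 0.0492]
orientation: [180.0, -0.0, 30.9]
force: [1.2, 0.7, 0.4]
opening: 0.0202
clock 17.13 ang 231.1 rad 0.0848 yaw 30.9 z 0.0492 Ftan(ccw+) 0.4 Frad -1.3 Fz 0.4 open 0.0202 j6 97.9
a 229 -0.012 -0.029 0 0.01
a 227 -0.021 -0.058 0 0.022
a 225 -0.029 -0.086 0 0.033
a 223 -0.035 -0.115 0 0.044
a 221 -0.041 -0.145 0 0.055
a 219 -0.046 -0.174 0 0.066
a 217 -0.049 -0.203 0 0.077
a 215 -0.052 -0.233 0 0.088
```

View pics/w14.png

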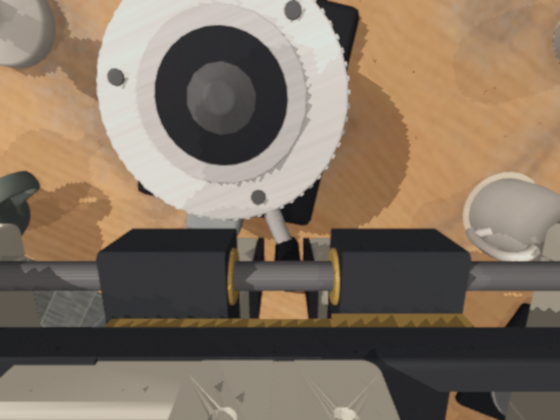

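I'll feel this next click in 2° steps, to confirm the click spacing from the force. Times are fine (17 s).

```bash
python3 scr.py 258,197 115,77 293,9; 
python3 -m creep '[[-0.01,-0.029,0,0.011,20],[-0.01,-0.029,0,0.011,20],[-0.01,-0.029,0,0.011,20],[-0.01,-0.029,0,0.011,20],[-0.01,-0.029,0,0.011,20],[-0.01,-0.029,0,0.011,20],[-0.01,-0.029,0,0.011,20],[-0.01,-0.029,0,0.011,20]]' >/dev/null; python3 arc.py
python3 -m creep '[[-0.01,-0.029,0,0.011,20],[-0.01,-0.029,0,0.011,20],[-0.01,-0.029,0,0.011,20],[-0.01,-0.029,0,0.011,20],[-0.01,-0.029,0,0.011,20],[-0.01,-0.029,0,0.011,20],[-0.01,-0.029,0,0.011,20],[-0.01,-0.029,0,0.011,20]]' >/dev/null; python3 arc.py
python3 -m creep '[[-0.01,-0.029,0,0.011,20],[-0.01,-0.029,0,0.011,20],[-0.01,-0.029,0,0.011,20],[-0.01,-0.029,0,0.011,20],[-0.01,-0.029,0,0.011,20],[-0.01,-0.029,0,0.011,20],[-0.01,-0.029,0,0.011,20],[-0.01,-0.029,0,0.011,20]]' >/dev/null; python3 arc.py
python3 -m creep '[[-0.01,-0.029,0,0.011,20],[-0.01,-0.029,0,0.011,20],[-0.01,-0.029,0,0.011,20],[-0.01,-0.029,0,0.011,20],[-0.01,-0.029,0,0.011,20],[-0.01,-0.029,0,0.011,20],[-0.01,-0.029,0,0.011,20],[-0.01,-0.029,0,0.011,20]]' >/dev/null; python3 arc.py 221 219 217 215
```

```text
258,197 0.0504 229.7
115,77 0.0508 108.9
293,9 0.0515 349.6
clock 17.90 ang 229.1 rad 0.0849 yaw 29.0 z 0.0492 Ftan(ccw+) -0.1 Frad -0.2 Fz -0.2 open 0.0201 j6 95.6
clock 18.57 ang 227.0 rad 0.0849 yaw 27.0 z 0.0492 Ftan(ccw+) 2.8 Frad -0.2 Fz -1.0 open 0.0199 j6 93.2
clock 19.23 ang 225.2 rad 0.0848 yaw 25.0 z 0.0492 Ftan(ccw+) 5.1 Frad 0.6 Fz -2.2 open 0.0200 j6 90.8
clock 19.90 ang 222.9 rad 0.0849 yaw 23.0 z 0.0492 Ftan(ccw+) 4.0 Frad 1.0 Fz -1.1 open 0.0204 j6 88.4
a 221 -0.01 -0.026 0 0.011
a 219 -0.018 -0.054 0 0.022
a 217 -0.026 -0.083 0 0.033
a 215 -0.033 -0.112 0 0.045
```

```bash

python3 -m creep '[[-0.01,-0.026,0,0.011,20],[-0.01,-0.026,0,0.011,20],[-0.01,-0.026,0,0.011,20],[-0.01,-0.026,0,0.011,20],[-0.01,-0.026,0,0.011,20],[-0.01,-0.026,0,0.011,20],[-0.01,-0.026,0,0.011,20],[-0.01,-0.026,0,0.011,20]]' >/dev/null; python3 arc.py
python3 -m creep '[[-0.01,-0.029,0,0.011,20],[-0.01,-0.029,0,0.011,20],[-0.01,-0.029,0,0.011,20],[-0.01,-0.029,0,0.011,20],[-0.01,-0.029,0,0.011,20],[-0.01,-0.029,0,0.011,20],[-0.01,-0.029,0,0.011,20],[-0.01,-0.029,0,0.011,20]]' >/dev/null; python3 arc.py 217 215
python3 - <<'E'
from h import *
s=snapshot("wrist"); cv2.imwrite("pics/w15.png",s["img"])
E
```

```text
clock 20.57 ang 220.9 rad 0.0851 yaw 21.0 z 0.0491 Ftan(ccw+) 0.2 Frad 0.2 Fz 0.4 open 0.0201 j6 86.1
clock 21.23 ang 218.9 rad 0.0850 yaw 19.0 z 0.0492 Ftan(ccw+) -0.4 Frad 0.5 Fz 0.9 open 0.0202 j6 83.7
a 217 -0.009 -0.027 0 0.011
a 215 -0.017 -0.055 0 0.022
```

View pics/w15.png

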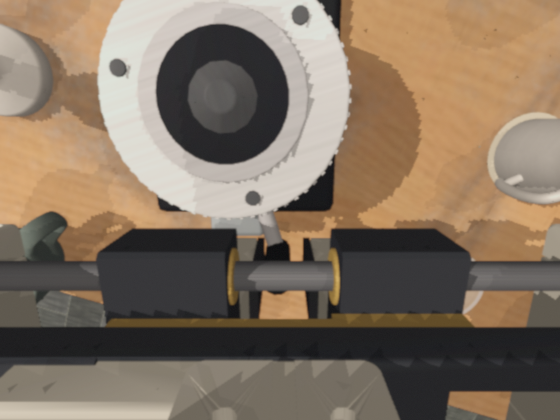

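The click snapped between cage angles 223° and 221°, so the crest is at ~222° and the detents are at ~231° and ~215°, which fits 16° spacing. The knob has jumped ahead to the left pad (275,255): this is click 3. Now to click 4.

```bash
python3 scr.py 252,198 118,68 301,15; python3 arc.py 216.5 214 211.5 209 206.5 204 201.5 199
```

```text
252,198 0.05 213.7
118,68 0.0505 92.8
301,15 0.0517 333.5
clock 21.33 ang 218.9 rad 0.0850 yaw 19.0 z 0.0492 Ftan(ccw+) 0.4 Frad 0.3 Fz 0.3 open 0.0200 j6 83.6
a 216 -0.011 -0.034 0 0.014
a 214 -0.021 -0.069 0 0.028
a 212 -0.03 -0.105 0 0.042
a 209 -0.037 -0.142 0 0.056
a 206 -0.043 -0.178 0 0.07
a 204 -0.047 -0.215 0 0.084
a 202 -0.049 -0.252 0 0.097
a 199 -0.05 -0.289 0 0.111
```

```bash
python3 -m creep '[[-0.011,-0.034,0,0.014,20],[-0.02,-0.07,0,0.028,20],[-0.03,-0.105,0,0.042,20],[-0.037,-0.142,0,0.056,20],[-0.043,-0.178,0,0.07,20],[-0.047,-0.215,0,0.084,20],[-0.05,-0.252,0,0.097,20],[-0.05,-0.289,0,0.111,20]]'
python3 arc.py 197 195 193 191 189 187 185 183
python3 - <<'E'
from h import *
s=snapshot("wrist"); cv2.imwrite("pics/w16.png",s["img"])
E
```

```text
clock: 22.0
tool_pos: [0.43, 0.0244, 0.0492]
orientation: [180.0, -0.0, -1.1]
force: [0.9, 0.2, 0.1]
opening: 0.0199
clock 22.00 ang 199.0 rad 0.0851 yaw -1.1 z 0.0492 Ftan(ccw+) 0.1 Frad -0.9 Fz 0.1 open 0.0199 j6 59.3
a 197 -0.009 -0.028 0 0.011
a 195 -0.018 -0.056 0 0.022
a 193 -0.025 -0.085 0 0.033
a 191 -0.032 -0.114 0 0.044
a 189 -0.038 -0.143 0 0.055
a 187 -0.042 -0.172 0 0.066
a 185 -0.046 -0.201 0 0.077
a 183 -0.049 -0.231 0 0.089
```

View pics/w16.png

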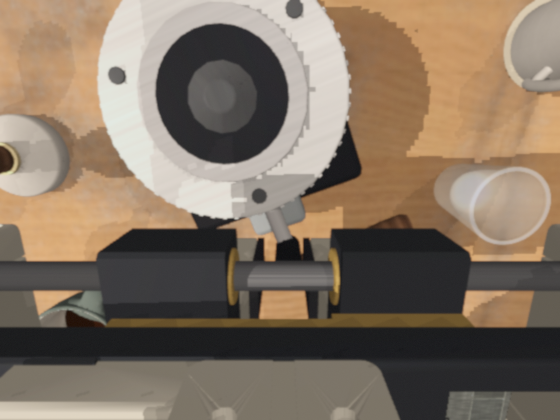

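Click 4: the knob is at (288,255) with zero force. Now the fifth.

```bash
python3 scr.py 259,196 117,75 294,8; python3 -m creep '[[-0.009,-0.028,0,0.011,20],[-0.018,-0.056,0,0.022,20],[-0.025,-0.085,0,0.033,20],[-0.032,-0.114,0,0.044,20],[-0.038,-0.143,0,0.055,20],[-0.042,-0.172,0,0.066,20],[-0.046,-0.2,0,0.077,20],[-0.048,-0.22,0,0.085,20]]'
python3 arc.py 182
python3 - <<'E'
from h import *
s=snapshot("wrist"); cv2.imwrite("pics/w17.png",s["img"])
E
```

```text
259,196 0.0499 197.5
117,75 0.0508 76.1
294,8 0.0515 318.2
clock: 22.77
tool_pos: [0.4258, 0.0464, 0.0492]
orientation: [-180.0, -0.0, -16.2]
force: [0.1, 0.1, -0.0]
opening: 0.0201
clock 22.77 ang 183.8 rad 0.0849 yaw -16.2 z 0.0492 Ftan(ccw+) -0.1 Frad -0.1 Fz -0.0 open 0.0201 j6 40.9
a 182 -0.009 -0.025 0 0.01
```

View pics/w17.png

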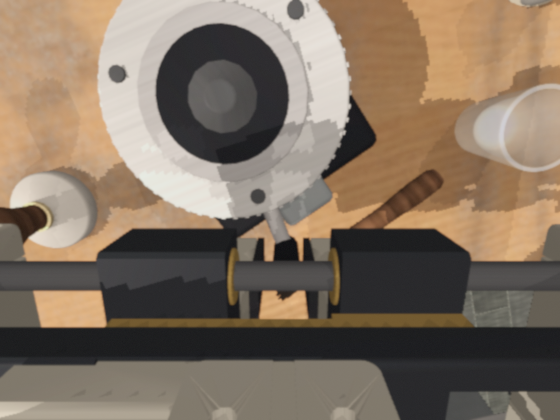

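```bash
python3 scr.py 258,196 117,73 295,9; python3 -m creep '[[0,0,0,0,30],[0,0,0,0,40],[0,0,0,0,50],[0,0,0,0,50],[0,0,-0.2,0,50],[0,0,-0.4,0,50],[0,0,-0.8,0,50],[0,0,-1,0,50]]'
python3 -m creep '[[-0.3,-0.2,-0.2,0,50],[-0.3,-0.4,-0.4,0,50],[-0.3,-0.5,-0.4,0,50],[-0.3,-0.5,-0.4,0,50],[-0.3,-0.5,-0.4,0,50],[-0.3,-0.5,-0.4,0,50],[-0.3,-0.5,-0.4,0,50],[-0.3,-0.5,-0.4,0,50]]'
python3 - <<'E'
from h import *
import pickle
for n in ("wrist","scene"):
    s=snapshot(n); cv2.imwrite(f"pics/{n}18.png",s["img"]); pickle.dump(s,open(n+"18.pkl","wb"))
E
```

```text
258,196 0.0497 181.6
117,73 0.0512 60.1
295,9 0.0513 302.7
clock: 23.53
tool_pos: [0.4268, 0.0465, 0.1525]
orientation: [-179.9, -0.1, -16.2]
force: [1.1, -0.8, 1.1]
opening: 0.05
clock: 24.2
tool_pos: [0.4105, 0.102, 0.1885]
orientation: [179.9, 0.0, -16.3]
force: [-0.1, 0.2, -0.2]
opening: 0.0498
```

View pics/wrist18.png

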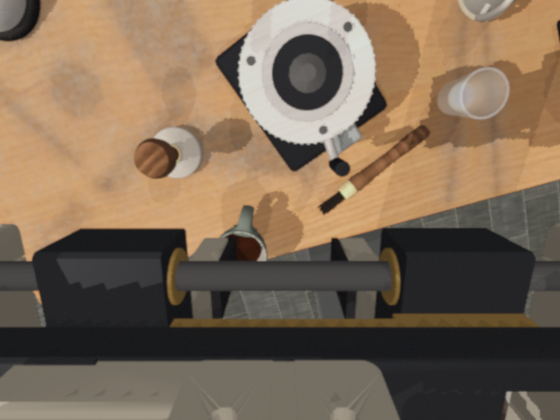

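View pics/scene18.png

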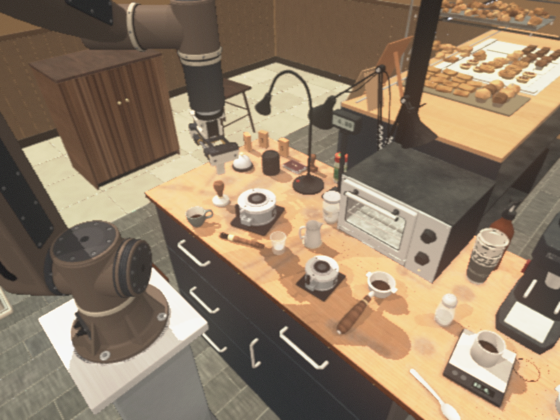

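The gripper is clear. The knob's top is at (339,168) in the wrist view, next to the spout. I'll measure its final angle.

```bash
python3 - <<'E'
from h import *
from arc import C
import pickle
s=pickle.load(open("wrist18.pkl","rb"))
for n,u,v,z in [("screw",323,129.5,.077),("s2",250.5,61,.077),("s3",348,26.5,.077),("knob",341,168,.106)]:
    q=onz(s,u,v,z)[:2]-C; print(n,np.linalg.norm(q).round(4),(np.degrees(np.arctan2(q[1],q[0]))%360).round(1))
# foot corners at z .014
F=[onz(s,u,v,.014)[:2] for u,v in [(217,63),(294,169),(384,101)]]
for a,b in ((0,1),(2,1)):
    d=F[a]-F[b]; print(np.linalg.norm(d).round(4),np.degrees(np.arctan2(d[1],d[0])).round(1))
E
```

```text
screw 0.0494 182.7
s2 0.0502 60.7
s3 0.0517 301.6
knob 0.0834 184.0
0.1392 19.9
0.1223 -69.0
```

The knob is at 184.0° and the grinder's -x at about 200.3°, so the ring is at about 0.28 rad, mid-window. I'm handing in.

```bash
python3 -c "
from plant import workorder
print(workorder.close_job())"
```

```text
the job is handed in; nothing more can be done
None
```

The ring now rests in the fifth click clockwise from the fine stop. I handed the job in with the gripper lifted clear, at about 24 s on the robot's clock.

**How it went:**
- **Missed first pass:** the finger pads end about 28 mm or more above the reported TCP, so the fingers went over the knob without touching it. I saw in the images that the ring had not turned, went about 30 mm lower, and loosely caged the knob between the fingers.
- **Fine stop:** I pushed the lever about 112° anticlockwise. The force then climbed to 18 N along the push, well over the 11 N expected at a stop.
- **Five clicks back:** I felt one click in 2° steps. The force peaked near 5 N and then snapped away, which fits 16° clicks. The ring screws read 229°, 213°, 197° and 181–182° at clicks 2 to 5.

**Last checks:**
- **Ring position:** in the wrist view the released knob is at 184.0° about the axis, and the grinder's -x side is at about 200.3°. That puts the ring near 0.28 rad, in the middle of the 0.1815–0.377 window.
- **Bystanders:** by eye, none had moved in the last pictures. I did not measure their positions.

**What disagreed:**
- **Stop to first click:** the screws gave only about 13° between the stop and click 1, against 16° for the rest. I put this down to the play within a click.
- **Upward force at the stop:** there was also an unexplained upward force of 15 N while pushing at the stop. It vanished when I backed off.

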